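# Close and lock the filter access panel with its two quarter-turn fasteners

### The job

The access panel of the white filter housing has been left ajar. Push it fully shut with your fingertips, then set a fingertip in the slot of each of its two round black fasteners, in either order, and turn the fastener clockwise as far as it goes, so that both lock the panel. Only push, grasp nothing, do not lift the panel, leave the things standing round about where they are, and finish clear of everything.

Things in the scene. Friction and masses are not known exactly. Their poses are not given: they have to be found in the camera images.
- housing: White filter housing fixed to the worktop, 250 mm deep (x) x 340 mm wide (y). Origin: centre of the underside, on the worktop. Axes: x to the back (hinge side, away from the robot, turned by up to 0.25 rad), y to its left, z up. With the panel shut, in this frame in mm: push pad (-85, 0, 99.5), left slot (-52, 92, 99.5), right slot (-52, -92, 99.5).
- panel (a joint): Grey access panel, 240 x 330 x 12 mm, hinged along the housing's back edge (hinge line along y at x = +118, z = 86 mm in its frame). Value in rad: 0 = fully shut, a firm stop; grows as the front edge rises; starts 0.12 to 0.30. The hinge is stiff: it stays where left, and 1 to 5 N down on the push pad shuts it. A fastener turned too early keeps it from shutting.
- push_pad (a point): Centre of the ribbed yellow push pad, 50 x 50 mm, on the panel's upper face near the front edge, midway between the fasteners, 203 mm in front of the hinge line. Axes move with the panel: x to the hinge, y left, z out of it. The bezels either side stand 16 mm higher and begin 32 mm left and right of this point.
- fastener_left (a joint): Left quarter-turn fastener (housing's +y side). Value in rad, growing clockwise seen from above: 0 = open (slot along the housing's y, yellow mark in the slot toward the red dot, -y), 1.571 = locked, at its stop (slot along x, yellow mark toward the green dot at the front). Starts at 0 to 0.5, stays where left; 0.06 N m turns it. Its tongue passes under a keeper.
- fastener_right (a joint): Right quarter-turn fastener (housing's -y side), the same as the left one, with the same values.
- slot_left (a point): Centre of the slot floor of the left fastener, on its axis; z up the axis, y along the slot, turning with it (yellow mark to -y). A black disc 96 mm across with a slot right across it, 40 mm wide, 15 mm deep, straight side walls. A fixed bezel ring round it, 102 mm inside, 120 outside, is 1.5 mm higher, so it turns only from within the slot: push a side wall 20 to 35 mm from the axis.
- slot_right (a point): The same for the right fastener: centre of its slot floor, on its turning axis; y along the slot.
- petri_c: Bystander: clear petri dish with lid, 74 mm across, 14 mm high, left of the housing. Origin: centre of the underside. Must not be moved.
- timer: Bystander: white bench timer with red buttons, 62 x 62 x 19 mm, left of the housing. Origin: centre of the underside. Must not be moved.
- tape_masking: Bystander: roll of beige tape lying flat, 84 mm across, 24 mm high, left of the housing. Origin: centre of the underside. Must not be moved.
- hdpe_g: Bystander: white plastic bottle with green cap, 60 mm across, 118 mm high, right of the housing. Origin: centre of the underside. Must not be moved.
- cap_navy: Bystander: dark blue screw cap lying open side up, 54 mm across, 24 mm high, right of the housing. Origin: centre of the underside. Must not be moved.
- forceps: Bystander: steel forceps, 129 mm long, 23 mm wide, 10 mm high, right of the housing. Origin: centre of the underside. Must not be moved.

How it is judged:
On the way, in this order (a step that is already met when the one before it is completed fails the run):
1. the panel is shut while both fasteners are still open (value of joint panel below 0.02 rad and value of joint each of fastener_left, fastener_right below 0.8 rad), for 0.2 s.
2. one fastener is turned to its stop with the panel shut (value of joint panel below 0.02 rad and value of joint any of fastener_left, fastener_right above 1.45 rad), for 0.2 s.
3. both fasteners are turned to their stops with the panel shut (value of joint panel below 0.02 rad and value of joint each of fastener_left, fastener_right above 1.45 rad), for 0.2 s.
At the end, for the whole second after the job is handed in: The panel is shut (within 0.02 rad) and both fasteners stand at their locked stops (at least 1.45 rad of 1.571) (all of step 3); the robot touches nothing.
It fails at once if the panel is lifted further open than it was found (value of joint panel above 0.36 rad).
It fails at once if a thing beside the housing is moved (more than 30 mm) (distance of any of petri_c, timer, tape_masking, hdpe_g, cap_navy, forceps from where it was at the start of the episode above 0.03 m).
It also fails if it takes over 61 s, if anything falls off the work surface, if the arm or the gripper's body presses on something with over 40 N, if the wrist force passes 120 N, or if a joint passes its speed limit or range.

### The arm

A 6-joint arm with a two-finger parallel gripper is mounted at the origin on a cart in front of the work surface, level with it; the furniture and walls round the work are solid. World frame = base frame: x ahead of the robot, y to its left, z up, the work surface at z = 0. Lengths are in m, angles in rad, forces in N, time in s.
With the tool pointing down it reaches from about 0.35 to 0.975 m from the base axis. Payload 4.9 kg.
Tool frame: the origin (TCP) lies at the very end of the fingers, on their centre line; the grasp point (between the pads) lies 19 mm behind it (manip.grasp_offset is the distance from the TCP to the grasp point, in m); z points along the fingers, y is the line along which they close (so a half turn about z gives the same grasp; the last joint's range is limited). The gripper opens to 85 mm and grips with 20 to 120 N. Pads are 22 mm wide; open, the fingers measure 114 mm over their backs; the gripper's body (76 mm by 85 mm) begins 54 mm behind the grasp point. The pads swing forward as they close: fully open they stand 13 mm farther back than shut.
Start: joints at [1.039, 0.053, 1.613, -0, 1.476, -0.119], TCP at [0.251, 0.572, 0.231] pointing down, gripper open.
Joint ranges: [-3.01, 3.01], [-1.01, 2.22], [0.06, 2.58], [-1.02, 4.17], [0.09, 2.62], [-3.14, 3.14]. Speed limits (rad/s): [2.57, 2.57, 3.14, 3.14, 3.14, 3.14].

### API

Orientations are given as a unit quaternion [w, x, y, z].
In Python, from plant import manip, eyes, job_done, models gives the robot as it stands.
- The arm moves only by the tool servo_tool, never from a script. Its argument "motion" is one flat list of numbers, 5 for each row, row after row: the opening, from -1 (shut) to 1 (fully open), then the shift along the tool's x, y, z normalised to -1 to 1, where 1 is 120 mm, then the turn about the tool's z normalised to -1 to 1, where 1 is 45 degrees. A call has 1 to 5 rows; each row is the pose to reach, as a shift and turn from the pose commanded when the call began, along the tool's axes at that moment; what a row does not reach only later rows make up. A row lasts 1/8 s, in which the tool goes at most 62.5 mm and 10.7 degrees, less where a joint would pass 70% of its speed; a pose out of reach is approached as far as the arm can. A call with a number of a shift or a turn outside -1 to 1 is refused whole. A call with a gripper value outside its range is refused whole. The fingers move at their own pace and stop on an object; the grip force is fixed at half the most. Time passes only in rows, so rows that repeat a pose let the fingers close. It gives the time, the measured TCP pose, the force, the opening and the grip force at its end, in the units of the state.
- manip.state(): the state, without advancing time (a new reading comes with each control period).
- eyes.grab_frame(name): name is "side" or "top"; returns (picture, depth): 384x512x3 uint8, red, green, blue; 384x512 float32, m along the optical axis (not along the pixel's ray), 0 where there is no reading.
- eyes.camera_params(name): a dict with "fov_y" (degrees; the focal length in pixels is half the picture's height over the tangent of half this angle, whatever the lens; pixels are square), "cx", "cy" (the principal point, pixels), "pose" (4x4, takes a point from camera to world coordinates). Camera axes: x right, y up, looking along -z (the intrinsics and any distortion apply to the point x, -y, -z); pixel columns grow to the right and rows downward; lengths in m; the calibration is good to about 2 mm. A picture is of the moment at which its call begins. camera_params takes no time and is no camera call.
- job_done(): hands the job in; it is judged then, once.
Trained networks look in the newest picture that a camera, given by its name, has taken for a name from the list of things; names that differ only in an ending like _2 or _b are one class to them, and where a whole thing is asked for, a point or a joint stands for the part that bears it (a point fixed in the world has none). Each returns a list of dicts, best first, with "p" (0 to 1); they miss things now and then, are a little off and sometimes report something else, mostly with a low value. They report only what shows in the picture. A call takes as long as a camera call.
- models.regions_of(camera, label): "mask" (384x512 bool, what is visible of it) and "pixel" ([column, row] in pixels, amid what is visible of it).
The state is a dict: "time": time; "joint_pos": joint angles; "joint_vel": joint speeds; "joint_efforts": joint torques, N m; "tool_pos": TCP position; "tool_rot": TCP orientation; "contact_force": force on the tool from outside, world axes, zero at the start; "ft_torque": the same for the moment, N m; "gripper_width": opening from 0.0 (shut) to 1.0 (fully open); "grasp_force": force on a finger pad.
Only numpy, scipy, OpenCV 4.12 (cv2) and the standard library are available. Lean on these libraries where they do the work, as an engineer would, in place of code of your own. Each camera call takes 0.05 s, during which the arm holds its last target. There are 200 camera calls.

## Working session

There is one attempt and no reset: what is moved stays moved. The work goes in short steps, Python scripts to look and compute and a tool call to move; the robot and the scene stay as the last step left them, time stands still between calls to the robot, and variables do not carry over. Pictures are saved under pics/ and viewed, at most 10 in all, crops included, and the job is handed in when it is done.

Besides the shell and the picture viewer there is one more tool, called after ">>>" as name(argument=value, ...), one argument or row to a line, values as JSON. servo_tool: Moves the arm, as the interface text tells. Its arguments: {"type":"object","properties":{"motion":{"type":"array","items":{"type":"number","minimum":-1,"maximum":1}}},"required":["motion"]}

```bash
mkdir -p pics; ls; cat > h.py <<'E'
import numpy as np, cv2
from plant import manip, eyes, job_done, models
def cam(n):
    p=eyes.camera_params(n); return p, 192/np.tan(np.radians(p['fov_y'])/2)
def world(n,d,u,v):
    p,f=cam(n); u=np.asarray(u,float);v=np.asarray(v,float)
    P=np.stack([(u-p['cx'])/f*d,-(v-p['cy'])/f*d,-d,np.ones_like(d)],-1)
    return (P@np.array(p['pose']).T)[...,:3]
def cloud(n,d):
    v,u=np.mgrid[:384,:512]; return world(n,d,u,v)
E
python3 - <<'E'
from h import *
s=manip.state(); print({k:np.round(v,3) for k,v in s.items()})
for n in("top","side"):
    im,d=eyes.grab_frame(n); np.savez(f"{n}0.npz",im=im,d=d)
    p=eyes.camera_params(n); print({k:np.round(v,3) if not isinstance(v,str) else v for k,v in p.items()})
    cv2.imwrite(f"pics/{n}0.png",im[...,::-1])
    for l in("push_pad","fastener_left","fastener_right","housing"):
        for r in models.regions_of(n,l)[:3]:
            m=r['mask']; c=cloud(n,d)[m&(d>0)]
            print(n,l,round(r['p'],2),np.round(r['pixel']),m.sum(),np.round(np.median(c,0),3) if len(c) else 0)
E
```

```text
pics
{'time': np.float64(0.0), 'joint_pos': array([ 1.039,  0.053,  1.614, -0.   ,  1.476, -0.119]), 'joint_vel': array([-0.002, -0.001, -0.001, -0.   ,  0.001,  0.   ]), 'joint_efforts': array([ 2.0000e-03, -3.9369e+01, -3.7018e+01,  0.0000e+00,  7.0000e-03,
       -0.0000e+00]), 'tool_pos': array([0.25 , 0.572, 0.23 ]), 'tool_rot': array([-0.   ,  0.205,  0.979, -0.001]), 'contact_force': array([0.338, 0.559, 0.158]), 'ft_torque': array([ 0.022, -0.061, -0.056]), 'grasp_force': np.float64(0.0), 'gripper_width': np.float64(1.001)}
{'fov_y': np.float64(44.937), 'cx': np.float64(257.392), 'cy': np.float64(182.362), 'pose': array([[-0.003,  0.993, -0.12 ,  0.441],
       [-1.   , -0.004, -0.005,  0.195],
       [-0.005,  0.12 ,  0.993,  1.302],
       [ 0.   ,  0.   ,  0.   ,  1.   ]])}
top push_pad 0.86 [306. 204.] 11762 [0.522 0.076 0.124]
top fastener_left 0.62 [271. 222.] 1184 [0.485 0.169 0.136]
top fastener_right 0.59 [345. 224.] 1179 [ 0.474 -0.012  0.136]
top fastener_right 0.26 [309. 210.] 11607 [0.522 0.077 0.123]
top housing 0.82 [306. 205.] 12666 [0.52  0.078 0.12 ]
{'fov_y': np.float64(45.126), 'cx': np.float64(260.001), 'cy': np.float64(200.565), 'pose': array([[ 0.925,  0.239, -0.297,  0.234],
       [-0.381,  0.58 , -0.72 , -0.666],
       [-0.   ,  0.779,  0.627,  0.822],
       [ 0.   ,  0.   ,  0.   ,  1.   ]])}
side push_pad 0.8 [255. 228.] 9676 [0.515 0.036 0.127]
side fastener_left 0.84 [225. 196.] 612 [0.49  0.173 0.137]
side fastener_right 0.7 [248. 246.] 956 [ 0.478 -0.012  0.137]
side fastener_right 0.6 [226. 194.] 649 [0.49  0.173 0.138]
side housing 0.88 [252. 246.] 14386 [ 0.497 -0.001  0.111]
```

```bash
python3 - <<'E'
from h import *
z=np.load("top0.npz");im=z['im']
c=cv2.resize(im[120:290,200:420],None,fx=3.5,fy=3.5,interpolation=cv2.INTER_CUBIC)
cv2.imwrite("pics/c1.png",c[...,::-1])
E
```

```text
(no output)
```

View pics/c1.png

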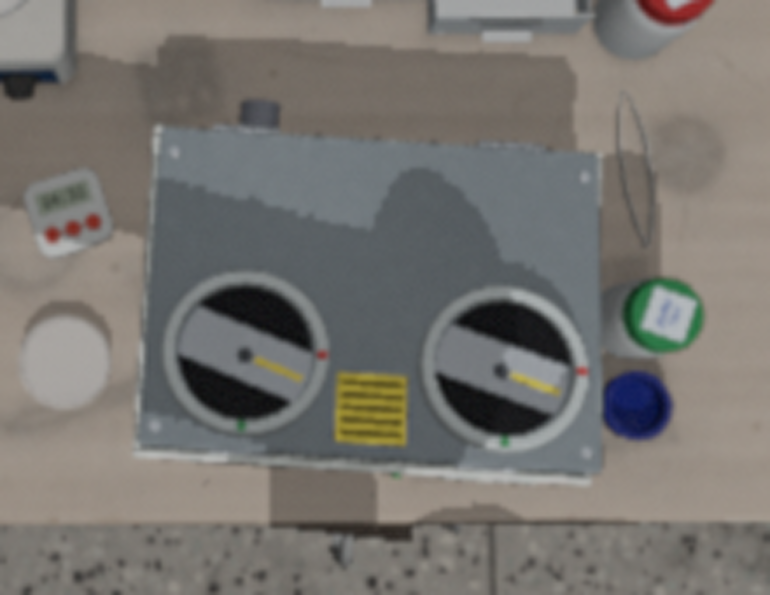

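View pics/side0.png

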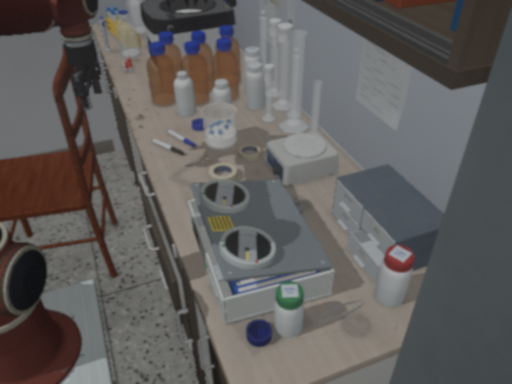

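The top picture crop shows the fasteners at about pixels (270,221) and (343,226), and the pad at (306,237). Both slots are turned about 0.35 rad and the panel is ajar. The side view confirms the open gap, with the arm clear at upper left. Next I fit the plane and the housing pose.

```bash
cat >> h.py <<'E'
def pose(n,im,d):
    C=cloud(n,d); out={}
    hsv=cv2.cvtColor(im,cv2.COLOR_RGB2HSV)
    reg=models.regions_of(n,"push_pad")[0]['mask']&(d>0)
    # panel plane by robust fit
    P=C[reg]; k=np.ones(len(P),bool)
    for t in(.03,.015,.006,.004,.004):
        A=np.c_[P[k][:,:2],np.ones(k.sum())]; w=np.linalg.lstsq(A,P[k][:,2],rcond=None)[0]
        k=abs(np.c_[P[:,:2],np.ones(len(P))]@w-P[:,2])<t
    yel=reg&(hsv[...,0]>20)&(hsv[...,0]<35)&(hsv[...,1]>120)
    nb,lab,st,ce=cv2.connectedComponentsWithStats(yel.astype(np.uint8))
    i=1+np.argmax(st[1:,4]); out['pad']=np.median(C[lab==i],0)
    return w,out,k.sum(),P[k]
E
python3 - <<'E'
from h import *
im,d=eyes.grab_frame("top")
w,o,n,P=pose("top",im,d); print("plane",w,"tilt",np.arctan(np.hypot(*w[:2])),"dir",np.arctan2(-w[1],-w[0]),n); print(o)
# fastener centres: intersect pixel ray with plane raised 16mm (bezel top): use depth of masks
r=cv2.minAreaRect((P[:,:2]*1000).astype(np.float32)); print("panel rect",r)
C=cloud("top",d)
for u,v in((270.3,221.4),(343.4,225.7),(306,236.6)): print(world("top",d[round(v),round(u)],u,v))
s=eyes.camera_params("top")['pose']
E
```

```text
plane [-0.19415831  0.01237138  0.22180196] tilt 0.1921517023914712 dir -0.06363200049447391 8419
{'pad': array([0.44585659, 0.08061584, 0.13665492])}
panel rect ((528.5433959960938, 75.20207214355469), (329.65631103515625, 236.34324645996094), 86.2723159790039)
[0.48384237 0.16858404 0.13201263]
[ 0.47248278 -0.01482611  0.1307234 ]
[0.44561038 0.07976218 0.13412593]
```

>>> servo_tool(
  motion=[-1, -0.35, -0.35, 0, 0, -1, -0.7, -0.7, 0, 0, -1, -1, -1, 0, 0],
)

```text
time: 0.98
tool_pos: [0.3129, 0.4128, 0.2314]
tool_rot: [0.0, 0.205, 0.979, 0.0]
contact_force: [0.8, 0.2, -0.7]
gripper_width: 0.379
grasp_force: 0.0
```

>>> servo_tool(
  motion=[-1, -0.35, -0.35, 0, 0, -1, -0.7, -0.7, 0, 0, -1, -1, -1, 0, 0],
)

```text
time: 1.35
tool_pos: [0.3747, 0.2545, 0.2316]
tool_rot: [0.001, 0.205, 0.979, 0.0]
contact_force: [1.5, 0.3, 0.1]
gripper_width: 0.0
grasp_force: 0.0
```

>>> servo_tool(
  motion=[-1, -0.35, -0.35, 0, 0, -1, -0.7, -0.7, 0, 0, -1, -1, -1, 0, 0, -1, -1, -1, 0, 0],
)

```text
time: 1.85
tool_pos: [0.4369, 0.0957, 0.2315]
tool_rot: [0.0, 0.208, 0.978, -0.0]
contact_force: [-0.2, 0.1, 0.2]
gripper_width: -0.001
grasp_force: 0.0
```

>>> servo_tool(
  motion=[-1, -0.09, -0.1, 0.3, 0, -1, -0.09, -0.1, 0.68, 0, -1, -0.09, -0.1, 0.68, 0],
)

```text
time: 2.22
tool_pos: [0.4379, 0.0837, 0.1459]
tool_rot: [-0.004, 0.204, 0.979, -0.001]
contact_force: [-0.7, -0.2, 0.2]
gripper_width: -0.001
grasp_force: 0.0
```

>>> servo_tool(
  motion=[-1, 0, 0, 0.1, 0, -1, 0, 0, 0.2, 0, -1, 0, 0, 0.3, 0, -1, 0, 0, 0.38, 0, -1, 0, 0, 0.4, 0],
)

```text
time: 2.85
tool_pos: [0.4407, 0.083, 0.1008]
tool_rot: [-0.001, 0.205, 0.979, -0.0]
contact_force: [-0.2, 0.5, 1.4]
gripper_width: -0.001
grasp_force: 0.4
```

>>> servo_tool(
  motion=[-1, 0, 0, 0.01, 0, -1, 0, 0, 0.02, 0, -1, 0, 0, 0.03, 0, -1, 0, 0, 0.03, 0],
)

```text
time: 3.35
tool_pos: [0.4414, 0.0829, 0.0995]
tool_rot: [0.0, 0.205, 0.979, -0.0]
contact_force: [-3.9, -0.3, 7.2]
gripper_width: -0.003
grasp_force: 3.5
```

>>> servo_tool(
  motion=[-1, 0, 0, -0.4, 0, 0, 0, 0, -0.8, 0, 0, 0, 0, -0.8, 0],
)

```text
time: 3.72
tool_pos: [0.4442, 0.083, 0.1995]
tool_rot: [0.005, 0.205, 0.979, 0.001]
contact_force: [0.9, -1.1, 0.4]
gripper_width: 0.419
grasp_force: 0.0
```

```bash
python3 - <<'E'
from h import *
im,d=eyes.grab_frame("top"); np.savez("top1.npz",im=im,d=d)
c=cv2.resize(im[120:290,200:420],None,fx=3.5,fy=3.5,interpolation=cv2.INTER_CUBIC)
cv2.imwrite("pics/c2.png",c[...,::-1])
w,o,n,P=pose("top",im,d); print(w,n); print(manip.state()['tool_pos'],manip.state()['joint_pos'])
E
```

```text
[-0.00702013  0.00086264  0.1020847 ] 6702
[0.44149717 0.08296883 0.19458658] [ 1.98394033e-02 -3.67407310e-01  2.04783638e+00 -2.14609916e-05
  1.45955250e+00 -1.13811713e+00]
```

View pics/c2.png

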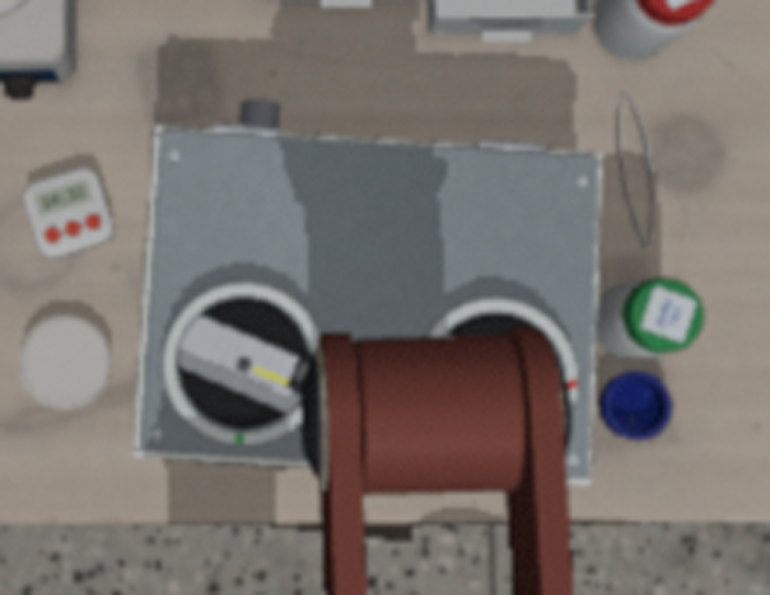

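The panel is now flat (residual tilt 0.007 rad). The left fastener's hub is at pixel (269.8,224.1), and the arm hides the pad and part of the right fastener.

```bash
python3 - <<'E'
from h import *
p,f=cam("top");M=np.array(p['pose'])
def ray(u,v,z):
    r=M[:3,:3]@np.array([(u-p['cx'])/f,-(v-p['cy'])/f,-1]); o=M[:3,3]; return o+r*(z-o[2])/r[2]
print("hub",ray(269.8,224.1,.0995),"ring",ray(270,224.2,.116))
# ring fit from image: bright pixels with depth in left area
z=np.load("top1.npz");C=cloud("top",z['d'])
m=(C[...,2]>.110)&(C[...,2]<.125)&(C[...,0]>.41)&(C[...,0]<.545)&(C[...,1]>.1)&(C[...,1]<.24)
Q=C[m]; 
a=np.c_[Q[:,:2],np.ones(len(Q))]; print(len(Q),Q.min(0),Q.max(0))
a=ray(262.9-8,0,0) if 0 else None
d=ray(200+187/3.5,120+340/3.5,.1145)-ray(200+300/3.5,120+390/3.5,.1145); print("slot ang approx",np.degrees(np.arctan2(d[1],d[0])))
E
```

```text
hub [0.47808665 0.16919004 0.0995    ] ring [0.47732461 0.16903503 0.116     ]
920 [0.41977313 0.11752791 0.11003021] [0.53687813 0.23027285 0.12353506]
slot ang approx 65.97787063281437
```

>>> servo_tool(
  motion=[0, 0.01, 0.4, 0, 0, 0, 0.01, 0.78, 0, 0, 0, 0.01, 0.78, 0.3, 0, 0, 0.01, 0.78, 0.58, 0, 0, 0.01, 0.78, 0.58, 0],
)

```text
time: 4.45
tool_pos: [0.4739, 0.1686, 0.1193]
tool_rot: [-0.005, 0.205, 0.979, -0.002]
contact_force: [-0.3, -0.3, -0.2]
gripper_width: 0.498
grasp_force: 0.0
```

```bash
python3 - <<'E'
from h import *
im,d=eyes.grab_frame("side"); np.savez("side1.npz",im=im,d=d); print(manip.state()['tool_pos'])
c=cv2.resize(im[150:290,170:350],None,fx=4,fy=4,interpolation=cv2.INTER_CUBIC)
cv2.imwrite("pics/c3.png",c[...,::-1])
E
```

```text
[0.47571117 0.16883228 0.12197872]
```

View pics/c3.png

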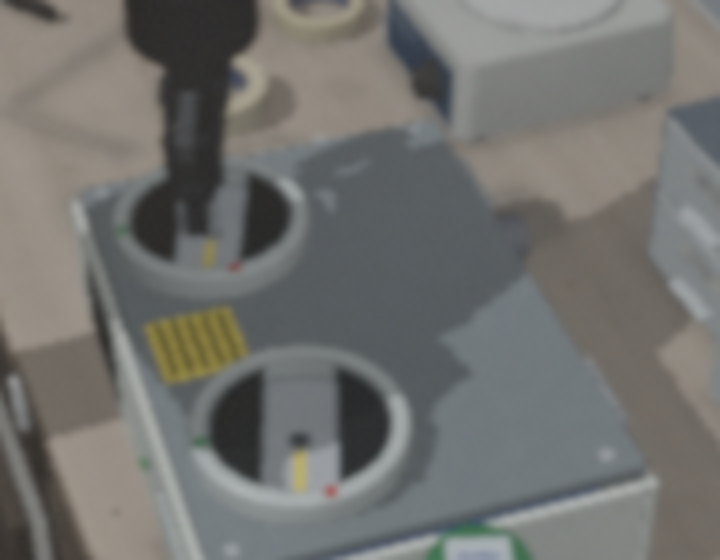

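The closed panel is seen from the side. The fingers stand just above the left slot, in line with it, and the right slot is clear with its hub at crop (300,440). Lowering in.

>>> servo_tool(
  motion=[0, 0, 0, 0.08, 0, 0, 0, 0, 0.17, 0, 0, 0, 0, 0.18, 0, 0, 0, 0, 0.18, 0],
)

```text
time: 5.0
tool_pos: [0.4777, 0.1692, 0.1031]
tool_rot: [0.0, 0.205, 0.979, 0.0]
contact_force: [0.4, -0.6, -0.8]
gripper_width: 0.499
grasp_force: 0.0
```

>>> servo_tool(
  motion=[0, 0, 0, 0.03, 0, 0, 0, 0, 0.03, 0.2, 0, 0, 0, 0.03, 0.4, 0, 0, 0, 0.03, 0.6, 0, 0, 0, 0.03, 0.8],
)

```text
time: 5.62
tool_pos: [0.4776, 0.1692, 0.0994]
tool_rot: [0.0, 0.5, 0.866, -0.0]
contact_force: [-1.3, 0.7, 0.1]
gripper_width: 0.502
grasp_force: 1.2
```

>>> servo_tool(
  motion=[0, 0, 0, 0, 0.2, 0, 0, 0, 0, 0.4, 0, 0, 0, 0, 0.6, 0, 0, 0, 0, 0.8, 0, 0, 0, 0, 0.8],
)

```text
time: 6.25
tool_pos: [0.4771, 0.1698, 0.0993]
tool_rot: [-0.001, 0.74, 0.672, -0.0]
contact_force: [-3.9, 3.7, 1.9]
gripper_width: 0.501
grasp_force: 1.7
```

```bash
python3 - <<'E'
from h import *
s=manip.state(); print({k:np.round(s[k],3) for k in('tool_pos','tool_rot','contact_force','ft_torque','joint_pos')})
E
```

```text
{'tool_pos': array([0.477, 0.17 , 0.099]), 'tool_rot': array([-0.001,  0.74 ,  0.672, -0.   ]), 'contact_force': array([-3.874,  3.718,  1.875]), 'ft_torque': array([0.456, 0.49 , 0.103]), 'joint_pos': array([ 1.940e-01, -1.120e-01,  2.003e+00,  1.000e-03,  1.251e+00,
        2.900e-01])}
```

>>> servo_tool(
  motion=[0, 0, 0, 0, 0.15, 0, 0, 0, 0, 0.3, 0, 0, 0, 0, 0.36, 0, 0, 0, 0, 0.36, 0, 0, 0, 0, 0.36],
)

```text
time: 6.88
tool_pos: [0.4771, 0.1704, 0.0994]
tool_rot: [-0.001, 0.827, 0.562, 0.0]
contact_force: [-3.0, 5.7, 0.4]
gripper_width: 0.498
grasp_force: 2.7
```

```bash
python3 - <<'E'
from h import *
s=manip.state(); print({k:np.round(s[k],3) for k in('tool_pos','tool_rot','contact_force','ft_torque','joint_pos')})
E
```

```text
{'tool_pos': array([0.477, 0.17 , 0.099]), 'tool_rot': array([-0.001,  0.827,  0.562,  0.   ]), 'contact_force': array([-2.978,  5.704,  0.363]), 'ft_torque': array([0.899, 0.469, 0.049]), 'joint_pos': array([ 0.194, -0.112,  2.003,  0.003,  1.251,  0.572])}
```

>>> servo_tool(
  motion=[0, 0, 0, 0, 0.06, 0, 0, 0, 0, 0.12, 0, 0, 0, 0, 0.12, 0, 0, 0, 0, 0.12],
)

```text
time: 7.38
tool_pos: [0.4775, 0.1707, 0.0995]
tool_rot: [-0.001, 0.852, 0.523, 0.001]
contact_force: [-1.8, 6.1, -0.1]
gripper_width: 0.501
grasp_force: 13.0
```

```bash
python3 - <<'E'
from h import *
s=manip.state(); print({k:np.round(s[k],3) for k in('tool_pos','tool_rot','contact_force','ft_torque','joint_pos')})
E
```

```text
{'tool_pos': array([0.478, 0.171, 0.1  ]), 'tool_rot': array([-0.001,  0.852,  0.523,  0.001]), 'contact_force': array([-1.761,  6.083, -0.109]), 'ft_torque': array([1.098, 0.257, 0.697]), 'joint_pos': array([ 0.195, -0.112,  2.003,  0.003,  1.25 ,  0.664])}
```

>>> servo_tool(
  motion=[0, 0, 0, 0, -0.2, 0, 0, 0, -0.3, -0.2, 0, 0, 0, -0.7, -0.4, 0, 0, 0, -0.7, -0.6, 0, 0, 0, -0.7, -0.8],
)

```text
time: 8.0
tool_pos: [0.4785, 0.1689, 0.1846]
tool_rot: [0.001, 0.648, 0.762, 0.001]
contact_force: [-1.2, -0.1, -0.0]
gripper_width: 0.499
grasp_force: 0.0
```

```bash
python3 - <<'E'
from h import *
s=manip.state(); print(s['tool_pos'],s['tool_rot'])
im,d=eyes.grab_frame("top"); np.savez("top2.npz",im=im,d=d)
c=im[120:290,200:420]; e=eyes.grab_frame("side")[0][150:290,170:350]
c=cv2.resize(c,None,fx=2.1,fy=2.1,interpolation=cv2.INTER_CUBIC); e=cv2.resize(e,(int(180*c.shape[0]/140)//1,c.shape[0]),interpolation=cv2.INTER_CUBIC)
o=np.hstack([c,e])[:,:800]; print(o.shape); cv2.imwrite("pics/c4.png",o[...,::-1])
E
```

```text
[0.47846474 0.16894294 0.18457578] [0.00127264 0.64806253 0.76158566 0.00079095]
(357, 800, 3)
```

View pics/c4.png

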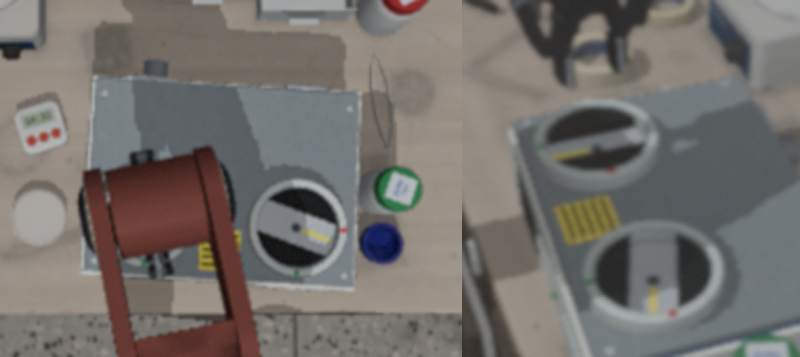

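The left mark points to the green dot, so that fastener is locked. The right hub is at about top pixel (341.7,228.6), with its slot turned about 19°.

```bash
python3 - <<'E'
from h import *
p,f=cam("top");M=np.array(p['pose'])
def ray(u,v,z):
    r=M[:3,:3]@np.array([(u-p['cx'])/f,-(v-p['cy'])/f,-1]); o=M[:3,3]; return o+r*(z-o[2])/r[2]
print(ray(341.6,228.6,.0995),ray(342.1,228.6,.116))
im=np.load("top2.npz")['im']; g=im[208:250,318:366].astype(int)
# slot direction: grey floor pixels, PCA
v,u=np.mgrid[208:250,318:366]; P=np.array([ray(a,b,.1) for a,b in zip(u.ravel(),v.ravel())])[:,:2]
q=g.reshape(-1,3).mean(1); m=(np.hypot(*(P-[.4666,-.0142]).T)<.040)&(q>85)
X=P[m]; w,V=np.linalg.eigh(np.cov(X.T)); print(m.sum(),X.mean(0),np.degrees(np.arctan2(*V[::-1,1]))%180)
E
```

```text
[ 0.46589641 -0.01559626  0.0995    ] [ 0.46555265 -0.01397663  0.116     ]
454 [ 0.46721838 -0.01475497] 69.70828489379583
```

>>> servo_tool(
  motion=[0, -0.33, -0.1, 0, -0.2, 0, -0.66, -0.2, 0, -0.4, 0, -1, -0.34, 0, -0.6, 0, -1, -0.34, 0, -0.8, 0, -1, -0.34, 0, -1],
)

```text
time: 8.72
tool_pos: [0.4555, 0.0434, 0.1832]
tool_rot: [0.0, 0.31, 0.951, -0.0]
contact_force: [0.3, -0.3, 0.3]
gripper_width: 0.504
grasp_force: 0.0
```

>>> servo_tool(
  motion=[0, -0.18, -0.17, 0, -0.18, 0, -0.36, -0.34, 0, -0.35, 0, -0.36, -0.34, 0.25, -0.35, 0, -0.36, -0.34, 0.48, -0.35, 0, -0.36, -0.34, 0.48, -0.35],
)

```text
time: 9.35
tool_pos: [0.4643, -0.014, 0.1231]
tool_rot: [-0.003, 0.179, 0.984, -0.0]
contact_force: [-1.1, -0.8, 0.2]
gripper_width: 0.499
grasp_force: 0.0
```

>>> servo_tool(
  motion=[0, 0, 0, 0, 0, 0, 0, 0, 0.1, 0, 0, 0, 0, 0.18, 0, 0, 0, 0, 0.2, 0, 0, 0, 0, 0.2, 0],
)

```text
time: 9.98
tool_pos: [0.466, -0.014, 0.1014]
tool_rot: [-0.0, 0.178, 0.984, -0.0]
contact_force: [-0.5, 0.3, 0.1]
gripper_width: 0.501
grasp_force: 0.0
```

>>> servo_tool(
  motion=[0, 0, 0, 0.02, 0.2, 0, 0, 0, 0.02, 0.4, 0, 0, 0, 0.02, 0.6, 0, 0, 0, 0.02, 0.8, 0, 0, 0, 0.02, 1],
)

```text
time: 10.6
tool_pos: [0.4661, -0.0136, 0.0995]
tool_rot: [-0.001, 0.543, 0.84, 0.0]
contact_force: [-1.0, 2.1, 0.7]
gripper_width: 0.505
grasp_force: 1.4
```

>>> servo_tool(
  motion=[0, 0, 0, 0, 0.2, 0, 0, 0, 0, 0.4, 0, 0, 0, 0, 0.6, 0, 0, 0, 0, 0.8, 0, 0, 0, 0, 0.95],
)

```text
time: 11.22
tool_pos: [0.4659, -0.0131, 0.0996]
tool_rot: [-0.001, 0.811, 0.584, 0.0]
contact_force: [-1.3, 3.6, 0.9]
gripper_width: 0.503
grasp_force: 2.3
```

>>> servo_tool(
  motion=[0, 0, 0, 0, 0.06, 0, 0, 0, 0, 0.12, 0, 0, 0, 0, 0.18, 0, 0, 0, 0, 0.18],
)

```text
time: 11.72
tool_pos: [0.4661, -0.0129, 0.0996]
tool_rot: [-0.001, 0.849, 0.528, 0.0]
contact_force: [-1.8, 6.0, 1.8]
gripper_width: 0.498
grasp_force: 8.4
```

```bash
python3 - <<'E'
from h import *
s=manip.state(); print({k:np.round(s[k],3) for k in('tool_pos','tool_rot','contact_force','ft_torque','joint_pos')})
E
```

```text
{'tool_pos': array([ 0.466, -0.013,  0.1  ]), 'tool_rot': array([-0.001,  0.849,  0.528,  0.   ]), 'contact_force': array([-1.831,  6.001,  1.826]), 'ft_torque': array([0.815, 0.222, 0.476]), 'joint_pos': array([-1.890e-01, -2.180e-01,  2.095e+00,  2.000e-03,  1.265e+00,
        2.690e-01])}
```

>>> servo_tool(
  motion=[0, 0, 0, 0, 0.03, 0, 0, 0, 0, 0.03, 0, 0, 0, 0, -0.2, 0, 0, 0, -0.3, -0.25, 0, 0, 0, -0.7, -0.25],
)

```text
time: 12.35
tool_pos: [0.4653, -0.0141, 0.1831]
tool_rot: [-0.001, 0.794, 0.608, -0.001]
contact_force: [1.1, 0.0, 0.6]
gripper_width: 0.501
grasp_force: 0.0
```

>>> servo_tool(
  motion=[0, 0, 0, -0.4, 0, 0, 0.5, 0, -0.8, 0, 0, 1, 0, -0.8, 0, 0, 1, 0, -0.8, 0, 0, 1, 0, -0.8, 0],
)

```text
time: 12.98
tool_pos: [0.4974, 0.1019, 0.2791]
tool_rot: [0.0, 0.793, 0.609, -0.0]
contact_force: [0.1, 0.4, -0.8]
gripper_width: 0.498
grasp_force: 0.0
```

```bash
python3 - <<'E'
from h import *
s=manip.state(); print(s['tool_pos'],s['tool_rot'],s['contact_force'])
im,d=eyes.grab_frame("top"); w,o,n,P=pose("top",im,d); print(w,n)
c=im[120:290,200:420]; e=eyes.grab_frame("side")[0][150:290,170:350]
c=cv2.resize(c,None,fx=2.1,fy=2.1,interpolation=cv2.INTER_CUBIC); e=cv2.resize(e,(459,357),interpolation=cv2.INTER_CUBIC)
o=np.hstack([c,e])[:,:800]; cv2.imwrite("pics/c5.png",o[...,::-1])
E
```

```text
[0.49743587 0.10192363 0.27909336] [ 2.06095898e-04  7.93442212e-01  6.08645428e-01 -3.94975934e-04] [ 0.11842468  0.4037368  -0.79814056]
[-5.13097410e-03  8.35040399e-05  1.01174560e-01] 4928
```

View pics/c5.png

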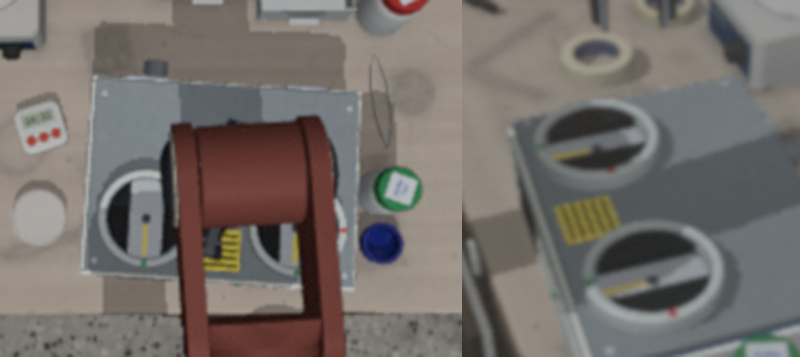

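Both yellow marks point at the green dots, the panel is flat, the bystanders are where they were, and the arm is clear.

```bash
python3 -c "
from plant import job_done
print(job_done())"
```

```text
the job is handed in; nothing more can be done
None
```

I pushed the panel shut, turned both fasteners clockwise to their stops, left the arm clear of everything, and handed in the job at about 13 s; the hand-in returned no verdict.

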